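# Touch off a casting with three sprung stops

### The arm

A 6-joint arm with a two-finger parallel gripper is mounted at the origin on the work surface. World frame = base frame: x ahead of the robot, y to its left, z up, the work surface at z = 0. Lengths are in mm, angles in rad, forces in N, time in s.
With the tool pointing down it reaches from about 350 to 975 mm from the base axis. Payload 7.1 kg.
Tool frame: the origin (TCP) lies at the very end of the fingers, on their centre line; the grasp point (between the pads) lies 19 mm behind it (ctrl.grasp_offset is the distance from the TCP to the grasp point, in mm); z points along the fingers, y is the line along which they close (so a half turn about z gives the same grasp; the last joint's range is limited). The gripper opens to 88 mm and grips with 3 to 60 N. Pads are 20 mm wide; open, the fingers measure 115 mm over their backs; the gripper's body (75 mm by 178 mm) begins 61 mm behind the grasp point.
Start: joints at [1.322, 0.423, 1.63, -0, 1.089, -0.019], TCP at [142.333, 608.561, 222.675] pointing down, gripper open.
Joint ranges: [-3, 3], [-0.9, 2.11], [0.09, 2.58], [-1.31, 4.45], [0.11, 2.69], [-2.54, 2.54]. Speed limits (rad/s): [2.39, 2.39, 3.01, 3.14, 3.14, 3.14].

### API

Orientations are given as a rotation vector (axis times angle).
In Python, from workcell import ctrl, viewer, ticket, models gives the robot as it stands.
- The arm moves only by the tool play_rows, never from a script. Its arguments are lists of equal length, an entry for each row: "dp": the shift along the world's x, y, z in mm, a list of three; "yaw": the turn about the world's z in degrees. In form: {"dp": [[tx, ty, tz], ...], "yaw": [yaw, ...]}. A call has 1 to 8 rows; each row shifts and turns the commanded pose from where the row before left it; what a row does not reach is not made up. A row lasts 1/12 s, in which the tool goes at most 41.7 mm and 7.16 degrees, less where a joint would pass 70% of its speed; a pose out of reach is approached as far as the arm can. A call is refused whole if a number of a shift passes 41.7 or a number of a turn 7.16, either way. A call with a gripper value outside its range is refused whole. "gripper" is the closure, from 0 (fully open) to 1 (shut), set as the call begins (left out, the last holds). The fingers move at their own pace and stop on an object; the grip force is fixed at half the most. Time passes only in rows, so rows that do not move let the fingers close. It gives the time, the measured TCP pose, the force, the opening and the grip force at its end, in the units of the state.
- ctrl.get_obs(): the state, without advancing time (a new reading comes with each control period).
- viewer.get_image(name): name is "scene" or "top" or "wrist"; returns a dict with "pixels" (480x640x3 uint8, red, green, blue), "range_z" (480x640 float32, mm along the optical axis (not along the pixel's ray), 0 where there is no reading), "fx", "fy", "cx", "cy" (pixels), "T" (4x4, takes a point from camera to world coordinates); the wrist camera has in their place "hand_eye" (4x4, takes a point from camera to tool coordinates, whose origin is the TCP and whose axes are the flange's). Camera axes: x right, y up, looking along -z (the intrinsics and any distortion apply to the point x, -y, -z); pixel columns grow to the right and rows downward; lengths in mm; the calibration is good to about 2 mm. The wrist camera is an equidistant fisheye: a pixel r from the principal point sees the ray r / f radians off the axis. A picture is of the moment at which its call begins: read the wrist's pose just before it.
- ticket.close_job(): hands the job in; it is judged then, once.
Trained networks look in a picture, given as the dict that the camera call returned (one of the last four; its "shot" number tells which), for a name from the list of things; names that differ only in an ending like _2 or _b are one class to them, and where a whole thing is asked for, a point or a joint stands for the part that bears it (a point fixed in the world has none). Each returns a list of dicts, best first, with "conf" (0 to 1); they miss things now and then, are a little off and sometimes report something else, mostly with a low value. They report only what shows in the picture. A call takes as long as a camera call.
- models.look_for(picture, name): "bbox" ([centre column, centre row, width, height] in pixels, round what is visible of it).
- models.landmark_of(picture, name): "location" ([column, row] in pixels: a listed point, or the origin of a listed thing).
The state is a dict: "t": time; "qpos": joint angles; "qvel": joint speeds; "joint_torque": joint torques, N m; "ee_pos": TCP position; "orientation": TCP orientation; "ft_force": force on the tool from outside, world axes, zero at the start; "moment": the same for the moment, N m; "width": finger opening in mm; "grasp_force": force on a finger pad.
Only numpy, scipy, OpenCV 4.12 (cv2) and the standard library are available. Lean on these libraries where they do the work, as an engineer would, in place of code of your own. Each camera call takes 0.05 s, during which the arm holds its last target. There are 200 camera calls.

### The job

Touch off the iron casting on the fixture plate before it is worked: slide the two stops on its long side up until the sprung nose of each bears gently on its boss, with about 5 N (nose roughly half pressed in), and then do the same with the stop at its end. Never jam a stop hard against the casting, leave the tub, the collar and the brass offcut on the plate where they are, and let go of everything at the end.

Things in the scene. Friction and masses are not known exactly. Their poses are not given: they have to be found in the camera images.
- plate: Steel fixture plate fixed to the bench, 260 x 340 x 15 mm; origin at its underside, below about the casting's centre; it reaches 160 mm to its -x, 100 mm to its +x, 140 mm to its -y, 200 mm to its +y; z up.
- casting: Iron bearing bracket strapped to the plate, immovable: base 70 (x) x 150 (y) x 34 mm high, barrel on top to 69 mm; origin: underside centre. Three rough round bosses, 26 mm across, axis 18 mm up: two on its -x side (y = +50 and -50 mm), one mid +y end. As cast, each stands out 3 to 17 mm from its side: the pose does not tell how far, only touch does.
- stop_a: Touch-off stop A, dark steel, all three alike: block 24 (its x) x 30 x 22 mm high, on it a 20 x 20 mm post, flat top 70 mm above the plate. Origin: underside centre, level with the plate's top, below the post's axis. Slides only along its own x, +x towards the casting, travel 65 mm, against 9 to 11 N of steady friction (each differs); stays where left. It meets the -x side's boss at y = +50 mm.
- stop_b: Touch-off stop B, dark steel, all three alike: block 24 (its x) x 30 x 22 mm high, on it a 20 x 20 mm post, flat top 70 mm above the plate. Origin: underside centre, level with the plate's top, below the post's axis. Slides only along its own x, +x towards the casting, travel 65 mm, against 9 to 11 N of steady friction (each differs); stays where left. It meets the -x side's boss at y = -50 mm.
- stop_c: Touch-off stop C, dark steel, all three alike: block 24 (its x) x 30 x 22 mm high, on it a 20 x 20 mm post, flat top 70 mm above the plate. Origin: underside centre, level with the plate's top, below the post's axis. Slides only along its own x, +x towards the casting, travel 65 mm, against 9 to 11 N of steady friction (each differs); stays where left. It meets the boss on the +y end.
- tip_a (a point): Where the tip of stop A's nose lies when not pressed: on the stop, 30 mm from its origin along its +x, 18 mm above the plate. The round steel nose, 12 mm thick, can be pressed back 6 mm, its spring force growing by 1.7 N per mm from 0 at first touch; then it is solid. At the start the tip is 5 to 48 mm short of its boss.
- tip_b (a point): Where the tip of stop B's nose lies when not pressed: on the stop, 30 mm from its origin along its +x, 18 mm above the plate. The round steel nose, 12 mm thick, can be pressed back 6 mm, its spring force growing by 1.7 N per mm from 0 at first touch; then it is solid. At the start the tip is 5 to 48 mm short of its boss.
- tip_c (a point): Where the tip of stop C's nose lies when not pressed: on the stop, 30 mm from its origin along its +x, 18 mm above the plate. The round steel nose, 12 mm thick, can be pressed back 6 mm, its spring force growing by 1.7 N per mm from 0 at first touch; then it is solid. At the start the tip is 5 to 48 mm short of its boss.
- nut: Loose steel collar lying on the plate behind and between the two side stops, 26 mm across, 10 mm high; origin at the centre of its underside. To be left alone.
- tub: Loose white flux tub on the plate beyond the casting, 56 mm across, 55 mm high; origin at the centre of its underside. To be left alone.
- offcut: Loose brass bar offcut on the plate, 22 x 80 (its y) x 22 mm; origin at the centre of its underside. To be left alone.

How it is judged (in metres and radians):
On the way, in this order (a step that is already met when the one before it is completed fails the run):
1. both stops on the long side bear on their bosses with 2.5 to 8 N (contact force between stop_a and casting between 2.5 and 8 N and contact force between stop_b and casting between 2.5 and 8 N), for 0.3 s.
2. then the end stop bears on its boss with 2.5 to 8 N (contact force between stop_c and casting between 2.5 and 8 N), for 0.3 s.
At the end, for the whole second after the job is handed in: All three stops are left bearing on the casting, each with a force of 2.5 to 8 N from its own sprung nose, and the tub, the collar and the offcut lie within 20 mm of where they were (all of step 1 and all of step 2); the robot touches nothing.
It fails at once if a stop is pressed on the casting with more than 15 N (contact force between any of stop_a, stop_b, stop_c and casting above 15 N).
It fails at once if the collar, the tub or the offcut on the plate is moved by more than 20 mm (distance of any of nut, tub, offcut from where it was at the start of the episode above 0.02 m).
It also fails if it takes over 69 s, if anything falls off the work surface, if the arm or the gripper's body presses on something with over 40 N, if the wrist force passes 120 N, or if a joint passes its speed limit or range.

## Working session

There is one attempt and no reset: what is moved stays moved. The work goes in short steps, Python scripts to look and compute and a tool call to move; the robot and the scene stay as the last step left them, time stands still between calls to the robot, and variables do not carry over. Pictures are saved under pics/ and viewed, at most 10 in all, crops included, and the job is handed in when it is done.

Besides the shell and the picture viewer there is one more tool, called after "Emit:" by a JSON object that holds its "name" and its "arguments". play_rows: Moves the arm, as the interface text tells. Its arguments: {"type":"object","properties":{"dp":{"type":"array"},"yaw":{"type":"array"},"gripper":{"type":"number"}},"required":["dp","yaw"]}

```bash
mkdir -p pics; cat > h.py <<'E'
import numpy as np, cv2
from workcell import ctrl, viewer, ticket, models
def save(im,n): cv2.imwrite('pics/'+n,cv2.cvtColor(im['pixels'],cv2.COLOR_RGB2BGR))
def w(im,u,v,z=None):
    T=np.array(im['T']); d=np.array([(u-im['cx'])/im['fx'],-(v-im['cy'])/im['fy'],-1.])
    if z is None:
        return T[:3,:3]@(d*float(im['range_z'][int(round(v)),int(round(u))]))+T[:3,3]
    D=T[:3,:3]@d; return T[:3,3]+D*(z-T[2,3])/D[2]
E
python3 - <<'E'
from h import *
np.set_printoptions(precision=1,suppress=True)
o=ctrl.get_obs(); print(o['t'],o['ee_pos'],o['orientation'],o['ft_force'],o['width'])
for c in ['top','scene']:
    im=viewer.get_image(c); save(im,c+'0.png')
    for n in ['plate','casting','stop_a','tub','nut','offcut']:
        r=models.landmark_of(im,n)
        for q in r[:4]: print(c,n,q['conf'],q['location'],w(im,*q['location']))
E
```

```text
0.0 [142.2 608.  221.9] [-0.4 -3.1  0. ] [-0.3 -0.4  0.4] 88.02146866535894
top casting 0.95 [373.3, 234.1] [581.  -84.5  83.2]
top stop_a 0.79 [418.2, 308.9] [ 491.2 -146.3   49.6]
top stop_a 0.74 [261.9, 251.8] [556.   52.5  81.4]
top stop_a 0.65 [347.1, 313.4] [483.5 -52.9  88. ]
top tub 0.74 [446.8, 181.9] [ 652.4 -179.6   71. ]
top tub 0.53 [371.9, 236.2] [578.2 -82.6  84.1]
top tub 0.22 [284.0, 247.2] [567.3  27.   39.4]
top nut 0.58 [385.5, 336.9] [ 454.  -109.3   19.1]
top offcut 0.7 [269.6, 193.1] [639.5  48.4  38.4]
scene plate 0.71 [235.0, 268.5] [622.6 -78.3  44.6]
scene casting 0.71 [226.9, 259.8] [612.6 -89.8  51. ]
scene casting 0.6 [199.1, 213.9] [ 514.2 -147.1   38.1]
scene casting 0.44 [334.5, 254.8] [581.7  59.1  23.8]
scene casting 0.26 [232.3, 195.0] [ 447.1 -108.    12.7]
scene stop_a 0.96 [198.7, 215.0] [ 514.2 -148.2   35.6]
scene stop_a 0.81 [333.3, 253.8] [580.4  57.4  24.6]
scene stop_a 0.8 [259.3, 209.4] [500.  -56.6  33.5]
scene tub 0.93 [153.3, 311.5] [ 690.  -175.5   42.3]
scene nut 0.65 [234.0, 195.0] [ 458.8 -102.2   24.2]
scene offcut 0.93 [326.7, 297.6] [656.7  47.2  25.4]
```

```bash
ls pics
```

```text
scene0.png
top0.png
```

View pics/top0.png

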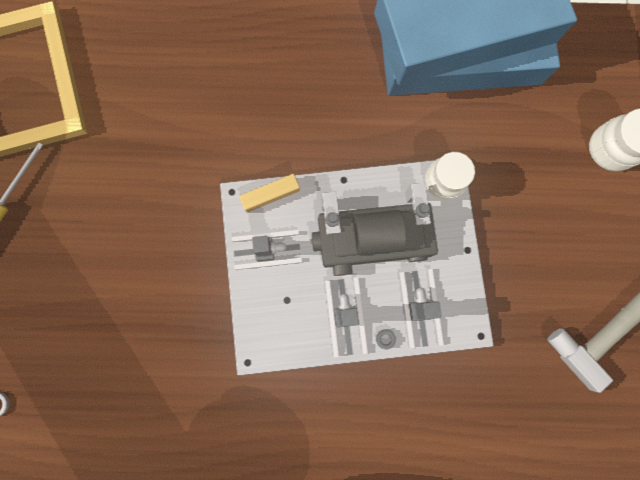

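View pics/scene0.png

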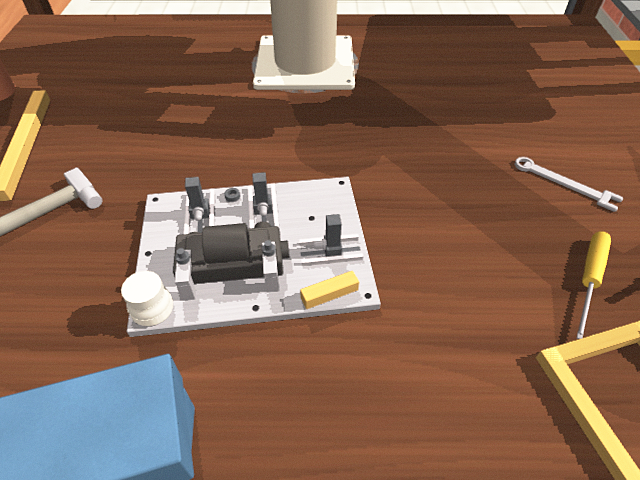

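The top view shows the plate, with side stops at (346,315) and (425,308), the end stop at (262,250) and the collar at (386,338). The scene view agrees. Next I'll measure the post tops and the plate's yaw from depth.

```bash
python3 - <<'E'
from h import *
np.set_printoptions(precision=1,suppress=True)
im=viewer.get_image('top')
Z=im['range_z'].astype(float); v,u=np.mgrid[:480,:640]
T=np.array(im['T'])
P=np.stack([(u-im['cx'])/im['fx']*Z,-(v-im['cy'])/im['fy']*Z,-Z],-1)@T[:3,:3].T+T[:3,3]
print('plate z',P[300,290],P[280,390])
m=((P[...,2]>76)&(P[...,2]<95)&(Z>0)).astype(np.uint8); m[:155]=0;m[380:]=0;m[:,:215]=0;m[:,500:]=0
n,l,s,c=cv2.connectedComponentsWithStats(m)
for i in range(1,n):
    if s[i,4]>25: print(s[i],np.median(P[l==i],0),P[l==i].mean(0),P[l==i].min(0),P[l==i].max(0))
pc=[(220,184),(468,158),(493,346),(237,375)]
C=np.array([w(im,*p,z=15) for p in pc]);print(C)
for a,b in [(0,1),(3,2)]: d=C[a]-C[b];print(np.degrees(np.arctan2(-d[0],d[1])),np.linalg.norm(d))
for a,b in [(0,3),(1,2)]: d=C[a]-C[b];print(np.degrees(np.arctan2(d[1],d[0])),np.linalg.norm(d))
from scipy.spatial.transform import Rotation as R
print(R.from_rotvec(ctrl.get_obs()['orientation']).as_matrix())
E
```

```text
plate z [499.3  17.8  15.4] [ 529.1 -115.7   16. ]
[421 205   9   8  51] [ 616.1 -149.5   78.6] [ 616.  -149.5   78.5] [ 611.3 -154.8   76.2] [ 620.4 -144.9   81.1]
[ 356  212   51   38 1532] [586.  -94.4  82.8] [586.4 -94.5  82.3] [ 562.8 -126.2   76. ] [610.9 -63.4  87.9]
[330 214   8   8  52] [601.9 -34.7  78.3] [601.7 -34.9  78.3] [596.7 -39.6  76.2] [606.2 -30.7  80.9]
[252 236  18  18 277] [564.9  53.6  85.9] [564.8  53.8  85.7] [554.5  43.4  76.5] [575.4  65.   88.9]
[422 301  20  19 298] [ 489.9 -154.7   86. ] [ 489.8 -154.8   85.7] [ 479.  -166.4   76.3] [ 500.9 -144.6   89.8]
[341 308  18  18 283] [479.4 -56.4  86. ] [479.5 -56.1  85.9] [469.6 -66.5  76.5] [490.1 -45.6  90. ]
[[ 655.8  118.9   15. ]
 [ 701.3 -224.6   15. ]
 [ 445.4 -252.    15. ]
 [ 400.3   84.5   15. ]]
7.543871371693008 346.4442795827365
7.6223853930062235 339.5339903428917
7.656394277073061 257.74332314559535
6.117898161645354 257.3572538305534
[[-1.   0.2  0. ]
 [ 0.2  1.  -0. ]
 [-0.  -0.  -1. ]]
```

Emit:
{"name": "play_rows", "arguments": {"dp": [[30, -28, 0], [30, -28, 0], [30, -28, 0], [30, -28, 0], [30, -28, 0], [30, -28, 0], [30, -28, 0], [30, -28, 0]], "yaw": [5.5, 5.5, 5.5, 5.5, 0, 0, 0, 0], "gripper": 1}}

```text
t: 1.42
ee_pos: [383.5, 383.1, 222.9]
orientation: [-0.242, 3.132, 0.001]
ft_force: [-0.3, -0.0, -1.0]
width: 38.4
grasp_force: 0.0
```

Emit:
{"name": "play_rows", "arguments": {"dp": [[16, -37, 0], [16, -37, 0], [16, -37, 0], [16, -37, 0], [10, -37, 0], [0, -37, 0], [-10, -37, 0], [-10, -37, 0]], "yaw": [0, 0, 0, 0, 0, 0, 0, 0]}}

```text
t: 2.08
ee_pos: [436.3, 86.8, 222.8]
orientation: [-0.241, 3.132, -0.0]
ft_force: [0.7, 0.2, 0.7]
width: 0.4
grasp_force: 0.0
```

Emit:
{"name": "play_rows", "arguments": {"dp": [[1.5, -36.8, 0], [1.5, -36.8, 0], [1.5, -36.8, 0], [1.5, -36.8, 0], [0, 0, -35], [0, 0, -35], [0, 0, -35], [0, 0, 0]], "yaw": [-1.3, 0, 0, 0, 0, 0, 0, 0]}}

```text
t: 2.75
ee_pos: [438.4, -58.5, 112.9]
orientation: [0.204, -3.125, -0.003]
ft_force: [-1.2, 0.6, -0.4]
width: 0.3
grasp_force: 0.0
```

```bash
python3 - <<'E'
from h import *
np.set_printoptions(precision=3,suppress=True)
o=ctrl.get_obs(); print(o['ee_pos'],o['ft_force'],o['orientation'],o['qpos'])
im=viewer.get_image('wrist'); save(im,'w1.png')
E
```

```text
[438.359 -58.46  112.91 ] [-1.219  0.575 -0.399] [ 0.204 -3.125 -0.003] [-0.16   0.345  2.093  0.     0.714 -1.861]
```

View pics/w1.png

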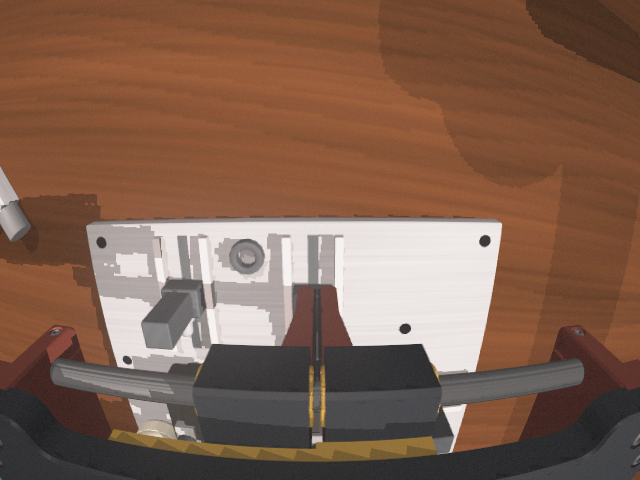

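Emit:
{"name": "play_rows", "arguments": {"dp": [[0, -2.5, -27], [0, 0, -26], [0, 0, 0], [7, 0.9, 0], [7, 0.9, 0], [2, 0.25, 0], [0, 0, 0], [0, 0, 0]], "yaw": [0, 0, 0, 0, 0, 0, 0, 0]}}

```text
t: 3.47
ee_pos: [459.4, -59.1, 66.3]
orientation: [-0.207, 3.133, -0.001]
ft_force: [-1.8, -0.8, 2.8]
width: 0.7
grasp_force: 1.1
```

Emit:
{"name": "play_rows", "arguments": {"dp": [[1, 0.13, 0], [1, 0.13, 0], [1, 0.13, 0], [0, 0, 0]], "yaw": [0, 0, 0, 0]}}

```text
t: 3.8
ee_pos: [459.9, -58.6, 65.2]
orientation: [0.207, -3.132, -0.0]
ft_force: [-7.5, -2.8, 7.1]
width: 0.5
grasp_force: 4.1
```

Emit:
{"name": "play_rows", "arguments": {"dp": [[1, 0.13, 0], [1, 0.13, 0], [1, 0.13, 0], [0, 0, 0]], "yaw": [0, 0, 0, 0]}}

```text
t: 4.13
ee_pos: [462.7, -58.2, 65.1]
orientation: [0.206, -3.132, -0.001]
ft_force: [-7.9, -1.5, 7.1]
width: 0.6
grasp_force: 4.2
```

```bash
python3 - <<'E'
from h import *
np.set_printoptions(precision=0,suppress=True,linewidth=200)
im=viewer.get_image('top')
Z=im['range_z'].astype(float); v,u=np.mgrid[:480,:640]
T=np.array(im['T'])
P=(np.stack([(u-im['cx'])/im['fx']*Z,-(v-im['cy'])/im['fy']*Z,-Z],-1)@T[:3,:3].T+T[:3,3]).reshape(-1,3)
a=np.radians(7.3);ex=np.array([np.cos(a),np.sin(a)]);ey=np.array([-ex[1],ex[0]])
for n,c,d in [('A',(479.5,-56.1),ex),('B',(489.8,-154.8),ex),('C',(564.8,53.8),-ey)]:
    q=P[:,:2]-np.array(c); s=q@d; t=q@np.array([-d[1],d[0]])
    m=(abs(t)<4)&(s>-30)&(s<110)
    print(n,[(k,int(round(np.median(P[m&(s>=k)&(s<k+3),2])))) for k in range(-30,105,3) if (m&(s>=k)&(s<k+3)).any()])
E
```

```text
A [(-30, 416), (-27, 417), (-24, 418), (-21, 418), (-18, 418), (-15, 418), (-12, 418), (-9, 417), (-6, 417), (-3, 416), (0, 415), (3, 413), (6, 412), (9, 409), (12, 407), (15, 404), (18, 401), (21, 397), (24, 390), (27, 385), (51, 15), (54, 47), (57, 47), (60, 46), (63, 46), (66, 48), (69, 49), (72, 49), (75, 51), (78, 55), (81, 56), (84, 57), (87, 56), (90, 56), (93, 56), (96, 56), (99, 56), (102, 57)]
B [(33, 16), (36, 17), (39, 17), (42, 17), (45, 17), (48, 17), (51, 17), (54, 16), (57, 16), (60, 16), (63, 29), (66, 47), (69, 48), (72, 50), (75, 50), (78, 54), (81, 56), (84, 56), (87, 56), (90, 56), (93, 57), (96, 56), (99, 57), (102, 56)]
C [(-30, 16), (-27, 16), (-24, 16), (-21, 17), (-18, 16), (-15, 16), (-12, 86), (-9, 86), (-6, 86), (-3, 86), (0, 86), (3, 86), (6, 87), (9, 55), (12, 42), (15, 40), (18, 39), (21, 39), (24, 38), (27, 35), (30, 16), (33, 17), (36, 16), (39, 16), (42, 17), (45, 17), (48, 17), (51, 16), (54, 17), (57, 16), (60, 16), (63, 18), (66, 46), (69, 46), (72, 47), (75, 48), (78, 50), (81, 50), (84, 51), (87, 50), (90, 53), (93, 56), (96, 56), (99, 56), (102, 56)]
```

Emit:
{"name": "play_rows", "arguments": {"dp": [[2, 0.25, 0], [2, 0.25, 0], [2, 0.25, 0], [2, 0.25, 0], [2, 0.25, 0], [2, 0.25, 0], [1, 0.13, 0], [0, 0, 0]], "yaw": [0, 0, 0, 0, 0, 0, 0, 0]}}

```text
t: 4.85
ee_pos: [475.7, -56.5, 65.1]
orientation: [0.206, -3.131, -0.001]
ft_force: [-7.3, -0.4, 5.3]
width: 0.3
grasp_force: 4.0
```

Emit:
{"name": "play_rows", "arguments": {"dp": [[1, 0.13, 0], [1, 0.13, 0], [0, 0, 0], [0, 0, 0]], "yaw": [0, 0, 0, 0]}}

```text
t: 5.18
ee_pos: [477.6, -56.2, 65.0]
orientation: [0.206, -3.131, -0.001]
ft_force: [-7.6, -0.2, 6.6]
width: 0.6
grasp_force: 4.1
```

Emit:
{"name": "play_rows", "arguments": {"dp": [[1, 0.13, 0], [1, 0.13, 0]], "yaw": [0, 0]}}

```text
t: 5.35
ee_pos: [479.3, -56.0, 65.1]
orientation: [0.206, -3.131, -0.001]
ft_force: [-8.7, -1.5, 7.7]
width: 0.6
grasp_force: 4.6
```

Emit:
{"name": "play_rows", "arguments": {"dp": [[1, 0.13, 0], [0.5, 0.06, 0]], "yaw": [0, 0]}}

```text
t: 5.52
ee_pos: [480.9, -55.8, 65.0]
orientation: [0.206, -3.131, -0.001]
ft_force: [-8.6, -1.0, 8.0]
width: 0.2
grasp_force: 4.6
```

Emit:
{"name": "play_rows", "arguments": {"dp": [[0.7, 0.09, 0], [0.7, 0.09, 0], [0, 0, 0]], "yaw": [0, 0, 0]}}

```text
t: 5.77
ee_pos: [482.4, -55.6, 65.0]
orientation: [0.206, -3.131, -0.001]
ft_force: [-8.5, -0.2, 5.7]
width: 0.3
grasp_force: 4.3
```

```bash
python3 - <<'E'
from h import *
for i in range(1):
    o=ctrl.get_obs(); print(o['ee_pos'],o['ft_force'],o['joint_torque'])
E
```

```text
[482.36487494 -55.57868236  65.04766271] [-8.52468617 -0.15578466  5.69499836] [ 7.20615741e-01 -4.49094987e+01 -2.02675867e+01  2.75046229e-01
 -2.32571796e+00  2.45557475e-02]
```

Emit:
{"name": "play_rows", "arguments": {"dp": [[0.7, 0.09, 0], [0.7, 0.09, 0], [0, 0, 0]], "yaw": [0, 0, 0]}}

```text
t: 6.02
ee_pos: [483.4, -55.4, 65.0]
orientation: [0.206, -3.13, -0.001]
ft_force: [-9.5, -1.6, 8.9]
width: 0.3
grasp_force: 4.9
```

Emit:
{"name": "play_rows", "arguments": {"dp": [[0.7, 0.09, 0], [0.7, 0.09, 0], [0, 0, 0]], "yaw": [0, 0, 0]}}

```text
t: 6.27
ee_pos: [484.4, -55.3, 65.0]
orientation: [0.206, -3.13, -0.001]
ft_force: [-12.4, -2.0, 8.3]
width: 0.0
grasp_force: 5.6
```

Emit:
{"name": "play_rows", "arguments": {"dp": [[0.7, 0.09, 0], [0.6, 0.08, 0], [0, 0, 0]], "yaw": [0, 0, 0]}}

```text
t: 6.52
ee_pos: [485.2, -55.1, 65.0]
orientation: [0.206, -3.129, -0.001]
ft_force: [-12.9, -2.8, 10.4]
width: -0.2
grasp_force: 6.4
```

Emit:
{"name": "play_rows", "arguments": {"dp": [[-4, -0.5, 0], [-17, -2.2, 0], [-17, -2.1, 0], [0, -34, 0], [0, -33, 0], [0, -33, 0], [0, 0, 0], [0, 0, 0]], "yaw": [0, 0, 0, 0, 0, 0, 0, 0]}}

```text
t: 7.18
ee_pos: [451.6, -161.8, 65.4]
orientation: [-0.201, 3.132, -0.002]
ft_force: [-0.5, 0.3, 0.4]
width: 0.6
grasp_force: 0.0
```

```bash
python3 - <<'E'
from h import *
np.set_printoptions(precision=1,suppress=True)
print(ctrl.get_obs()['ee_pos'],ctrl.get_obs()['ft_force'])
im=viewer.get_image('wrist'); save(im,'w2.png')
E
```

```text
[ 451.6 -161.8   65.4] [-0.5  0.3  0.4]
```

View pics/w2.png

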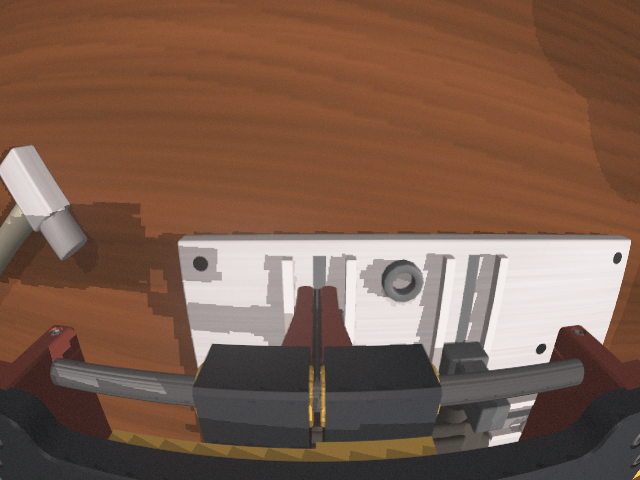

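The wrist view shows the fingers at (318,320), centred between stop B's rails (288 and 350). Stop A stays forward and the collar at (402,280) is undisturbed. Next I push B.

Emit:
{"name": "play_rows", "arguments": {"dp": [[8, 1.4, 0], [7, 1.1, 0], [3, 0.4, 0], [2, 0.25, 0], [2, 0.25, 0], [2, 0.25, 0], [2, 0.25, 0], [0, 0, 0]], "yaw": [0, 0, 0, 0, 0, 0, 0, 0]}}

```text
t: 7.9
ee_pos: [474.4, -154.9, 64.4]
orientation: [0.209, -3.129, -0.002]
ft_force: [-9.2, -3.3, 8.0]
width: 0.5
grasp_force: 4.7
```

Emit:
{"name": "play_rows", "arguments": {"dp": [[2, 0.25, 0], [2, 0.25, 0], [2, 0.25, 0], [2, 0.25, 0], [2, 0.25, 0], [2, 0.25, 0], [2, 0.25, 0], [0, 0, 0]], "yaw": [0, 0, 0, 0, 0, 0, 0, 0]}}

```text
t: 8.57
ee_pos: [488.2, -153.1, 64.4]
orientation: [0.209, -3.129, -0.002]
ft_force: [-9.8, -2.5, 7.3]
width: 0.1
grasp_force: 4.8
```

Emit:
{"name": "play_rows", "arguments": {"dp": [[2, 0.25, 0], [2, 0.25, 0], [2, 0.25, 0], [0, 0, 0]], "yaw": [0, 0, 0, 0]}}

```text
t: 8.9
ee_pos: [494.1, -152.2, 64.3]
orientation: [0.209, -3.129, -0.002]
ft_force: [-9.4, -1.6, 7.0]
width: 0.6
grasp_force: 4.9
```

Emit:
{"name": "play_rows", "arguments": {"dp": [[1, 0.13, 0], [1, 0.13, 0], [1, 0.13, 0], [1, 0.13, 0], [0, 0, 0]], "yaw": [0, 0, 0, 0, 0]}}

```text
t: 9.32
ee_pos: [497.9, -151.7, 64.3]
orientation: [0.209, -3.129, -0.002]
ft_force: [-10.0, -1.6, 8.4]
width: 0.6
grasp_force: 5.2
```

Emit:
{"name": "play_rows", "arguments": {"dp": [[0.7, 0.09, 0], [0.7, 0.09, 0], [0, 0, 0]], "yaw": [0, 0, 0]}}

```text
t: 9.57
ee_pos: [499.2, -151.6, 64.3]
orientation: [0.209, -3.128, -0.002]
ft_force: [-10.4, -2.8, 8.3]
width: 0.8
grasp_force: 5.3
```

Emit:
{"name": "play_rows", "arguments": {"dp": [[0.7, 0.09, 0], [0.7, 0.09, 0], [0, 0, 0]], "yaw": [0, 0, 0]}}

```text
t: 9.82
ee_pos: [500.6, -151.4, 64.3]
orientation: [0.209, -3.128, -0.002]
ft_force: [-10.3, -2.8, 7.6]
width: 0.6
grasp_force: 5.3
```

Emit:
{"name": "play_rows", "arguments": {"dp": [[0.7, 0.09, 0], [0.7, 0.09, 0], [0, 0, 0]], "yaw": [0, 0, 0]}}

```text
t: 10.07
ee_pos: [502.0, -151.2, 64.3]
orientation: [0.209, -3.128, -0.002]
ft_force: [-10.2, -1.1, 7.7]
width: 0.2
grasp_force: 5.3
```

Emit:
{"name": "play_rows", "arguments": {"dp": [[0.7, 0.09, 0], [0.7, 0.09, 0], [0, 0, 0]], "yaw": [0, 0, 0]}}

```text
t: 10.32
ee_pos: [503.2, -151.0, 64.3]
orientation: [0.209, -3.128, -0.002]
ft_force: [-11.5, -2.4, 8.9]
width: 0.2
grasp_force: 5.6
```

Contact is just starting at about 502.6.

Emit:
{"name": "play_rows", "arguments": {"dp": [[0.7, 0.09, 0], [0.7, 0.09, 0], [0, 0, 0]], "yaw": [0, 0, 0]}}

```text
t: 10.57
ee_pos: [504.2, -150.8, 64.3]
orientation: [0.209, -3.127, -0.003]
ft_force: [-11.5, -2.9, 10.0]
width: 0.7
grasp_force: 6.3
```

Emit:
{"name": "play_rows", "arguments": {"dp": [[0.7, 0.09, 0], [0.7, 0.09, 0], [0, 0, 0]], "yaw": [0, 0, 0]}}

```text
t: 10.82
ee_pos: [505.2, -150.7, 64.3]
orientation: [0.21, -3.127, -0.003]
ft_force: [-13.8, -3.6, 11.2]
width: 0.5
grasp_force: 7.0
```

Emit:
{"name": "play_rows", "arguments": {"dp": [[0.5, 0.06, 0], [0.4, 0.06, 0], [0, 0, 0]], "yaw": [0, 0, 0]}}

```text
t: 11.07
ee_pos: [505.8, -150.6, 64.3]
orientation: [0.209, -3.126, -0.003]
ft_force: [-14.5, -3.5, 12.1]
width: 0.7
grasp_force: 7.7
```

Emit:
{"name": "play_rows", "arguments": {"dp": [[-4, -0.5, 0], [-18, -2.3, 0], [-18, -2.2, 0], [0, 0, 38], [0, 0, 38], [13, 35, 0], [13, 35, 0], [13, 35, 0]], "yaw": [0, 0, 0, 0, -6.5, -6.5, -6.5, -6.5]}}

```text
t: 11.73
ee_pos: [509.4, -52.6, 141.9]
orientation: [0.502, 3.098, 0.0]
ft_force: [0.7, 0.0, -0.1]
width: 0.6
grasp_force: 0.0
```

Emit:
{"name": "play_rows", "arguments": {"dp": [[13, 35, 0], [13, 35, 0], [13, 35, 0], [13, 36.5, 0], [0, 0, 0], [0, 0, 0], [0, 0, 0], [0, 0, 0]], "yaw": [-6.5, -6.5, -6.5, -6.5, -6.5, -6.5, -6.5, -6.5]}}

```text
t: 12.4
ee_pos: [560.1, 89.1, 140.6]
orientation: [1.807, 2.57, 0.001]
ft_force: [0.4, 0.1, -0.2]
width: 0.3
grasp_force: 0.0
```

Emit:
{"name": "play_rows", "arguments": {"dp": [[0, 0, 0], [0, 0, 0], [0, 0, 0], [0, 0, 0]], "yaw": [-6, -6, 0, 0]}}

```text
t: 12.73
ee_pos: [560.0, 88.2, 140.7]
orientation: [2.057, 2.375, 0.0]
ft_force: [0.8, -0.1, 0.1]
width: 0.6
grasp_force: 0.0
```

```bash
python3 - <<'E'
from h import *
np.set_printoptions(precision=2,suppress=True)
o=ctrl.get_obs();print(o['ee_pos'],o['ft_force'],o['orientation'],o['qpos'])
im=viewer.get_image('wrist'); save(im,'w3.png')
E
```

```text
[560.    88.21 140.67] [ 0.76 -0.15  0.06] [2.06 2.37 0.  ] [ 0.14  0.45  1.82  0.    0.88 -0.01]
```

View pics/w3.png

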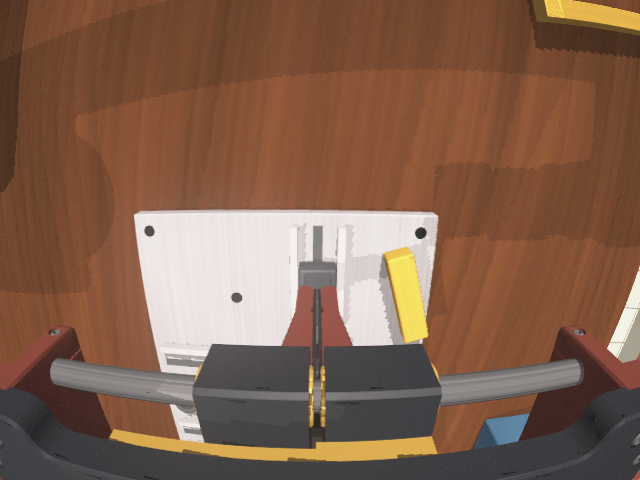

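```bash
python3 - <<'E'
from h import *
from scipy.spatial.transform import Rotation as R
np.set_printoptions(precision=1,suppress=True)
o=ctrl.get_obs(); im=viewer.get_image('wrist')
f=im['fx'];H=np.array(im['hand_eye']);M=R.from_rotvec(o['orientation']).as_matrix()
for u,v in [(317,268),(317,277),(317,240),(280,220),(405,295)]:
    x,y=u-im['cx'],v-im['cy'];r=np.hypot(x,y);t=r/f
    z=float(im['range_z'][v,u]);k=np.tan(t)/max(r,1e-9)
    p=np.array([x*k*z,-y*k*z,-z]); print(u,v,z,M@(H[:3,:3]@p+H[:3,3])+o['ee_pos'])
im=viewer.get_image('top');save(im,'t3.png')
E
```

```text
317 268 288.35546875 [563.5  65.   34.2]
317 277 277.1784362792969 [563.8  62.7  46.6]
317 240 300.034423828125 [561.   82.1  16.4]
280 220 296.8522033691406 [529.3  94.   14.6]
405 295 292.6813049316406 [637.2  52.7  36.9]
```

Emit:
{"name": "play_rows", "arguments": {"dp": [[0, 0, -38], [0, 0, -38], [0, 0, 0], [0, 0, 0], [0.8, -6, 0], [0.6, -4, 0], [0, 0, 0], [0, 0, 0]], "yaw": [0, 0, 0, 0, 0, 0, 0, 0]}}

```text
t: 13.55
ee_pos: [562.5, 76.9, 66.5]
orientation: [2.061, 2.368, 0.004]
ft_force: [0.1, 0.4, -0.5]
width: 0.6
grasp_force: 0.0
```

Emit:
{"name": "play_rows", "arguments": {"dp": [[0.25, -2, 0], [0.25, -2, 0], [0.25, -2, 0], [0.25, -2, 0], [0.25, -2, 0], [0.25, -2, 0], [0.25, -2, 0], [0, 0, 0]], "yaw": [0, 0, 0, 0, 0, 0, 0, 0]}}

```text
t: 14.22
ee_pos: [563.8, 64.6, 66.1]
orientation: [2.062, 2.37, 0.005]
ft_force: [-1.1, 8.4, 6.0]
width: 0.3
grasp_force: 4.0
```

Emit:
{"name": "play_rows", "arguments": {"dp": [[0.25, -2, 0], [0.25, -2, 0], [0.25, -2, 0], [0.25, -2, 0], [0.25, -2, 0], [0, 0, 0]], "yaw": [0, 0, 0, 0, 0, 0]}}

```text
t: 14.72
ee_pos: [565.2, 54.6, 66.1]
orientation: [2.062, 2.369, 0.005]
ft_force: [-0.5, 7.2, 6.8]
width: 0.1
grasp_force: 4.0
```

Emit:
{"name": "play_rows", "arguments": {"dp": [[0.25, -2, 0], [0.25, -2, 0], [0.25, -2, 0], [0.25, -2, 0], [0, 0, 0]], "yaw": [0, 0, 0, 0, 0]}}

```text
t: 15.13
ee_pos: [566.3, 46.6, 66.1]
orientation: [2.062, 2.369, 0.005]
ft_force: [-0.4, 7.8, 6.3]
width: 0.6
grasp_force: 4.0
```

Emit:
{"name": "play_rows", "arguments": {"dp": [[0.13, -1, 0], [0.13, -1, 0], [0.13, -1, 0], [0, 0, 0]], "yaw": [0, 0, 0, 0]}}

```text
t: 15.47
ee_pos: [566.6, 43.7, 66.1]
orientation: [2.062, 2.37, 0.005]
ft_force: [-1.5, 9.0, 6.5]
width: 0.4
grasp_force: 4.5
```

Emit:
{"name": "play_rows", "arguments": {"dp": [[0.09, -0.7, 0], [0.09, -0.7, 0], [0, 0, 0]], "yaw": [0, 0, 0]}}

```text
t: 15.72
ee_pos: [566.8, 42.4, 66.1]
orientation: [2.062, 2.37, 0.005]
ft_force: [-0.9, 9.2, 6.8]
width: 0.7
grasp_force: 4.7
```

Emit:
{"name": "play_rows", "arguments": {"dp": [[0.09, -0.7, 0], [0.09, -0.7, 0], [0, 0, 0]], "yaw": [0, 0, 0]}}

```text
t: 15.97
ee_pos: [567.0, 41.0, 66.1]
orientation: [2.062, 2.37, 0.005]
ft_force: [-1.3, 9.0, 6.9]
width: 0.2
grasp_force: 4.7
```

Emit:
{"name": "play_rows", "arguments": {"dp": [[0.09, -0.7, 0], [0.09, -0.7, 0], [0, 0, 0]], "yaw": [0, 0, 0]}}

```text
t: 16.22
ee_pos: [567.2, 39.8, 66.1]
orientation: [2.062, 2.37, 0.005]
ft_force: [-0.9, 11.2, 6.0]
width: 0.4
grasp_force: 5.3
```

Emit:
{"name": "play_rows", "arguments": {"dp": [[0.09, -0.7, 0], [0.09, -0.7, 0], [0, 0, 0]], "yaw": [0, 0, 0]}}

```text
t: 16.47
ee_pos: [567.3, 38.7, 66.1]
orientation: [-2.063, -2.369, -0.006]
ft_force: [-1.1, 12.2, 6.3]
width: 0.4
grasp_force: 6.1
```

Emit:
{"name": "play_rows", "arguments": {"dp": [[0.09, -0.7, 0], [0.08, -0.6, 0], [0, 0, 0]], "yaw": [0, 0, 0]}}

```text
t: 16.72
ee_pos: [567.5, 37.7, 66.2]
orientation: [-2.063, -2.369, -0.006]
ft_force: [-0.5, 13.3, 6.1]
width: 0.5
grasp_force: 6.9
```

Emit:
{"name": "play_rows", "arguments": {"dp": [[-0.5, 4, 0], [-2, 16, 0], [-1, 10, 0], [0, 0, 35], [0, 0, 35], [0, 30, 30], [0, 30, 0], [0, 0, 0]], "yaw": [0, 0, 0, 0, 0, 0, 0, 0]}}

```text
t: 17.38
ee_pos: [564.7, 128.7, 166.9]
orientation: [2.057, 2.371, 0.008]
ft_force: [-0.4, -0.7, -0.4]
width: 0.6
grasp_force: 0.0
```

```bash
python3 - <<'E'
from h import *
np.set_printoptions(precision=1,suppress=True)
o=ctrl.get_obs();print(o['t'],o['ee_pos'],o['ft_force'])
im=viewer.get_image('scene')
r=models.landmark_of(im,'stop_a');print([(q['conf'],q['location']) for q in r[:4]])
for n in ['tub','nut','offcut']: print(n,[(q['conf'],q['location']) for q in models.landmark_of(im,n)[:1]])
c=im['pixels'][160:340,110:390]; c=cv2.resize(c,None,fx=2.8,fy=2.8,interpolation=cv2.INTER_CUBIC)
cv2.imwrite('pics/s4.png',cv2.cvtColor(c,cv2.COLOR_RGB2BGR))
E
```

```text
17.3833 [564.7 128.7 166.9] [-0.4 -0.7 -0.4]
[(0.85, [198.8, 233.2]), (0.81, [262.3, 219.4]), (0.75, [306.0, 253.6])]
tub [(0.8, [149.0, 311.1])]
nut [(0.49, [231.5, 195.0])]
offcut [(0.85, [330.2, 294.4])]
```

View pics/s4.png

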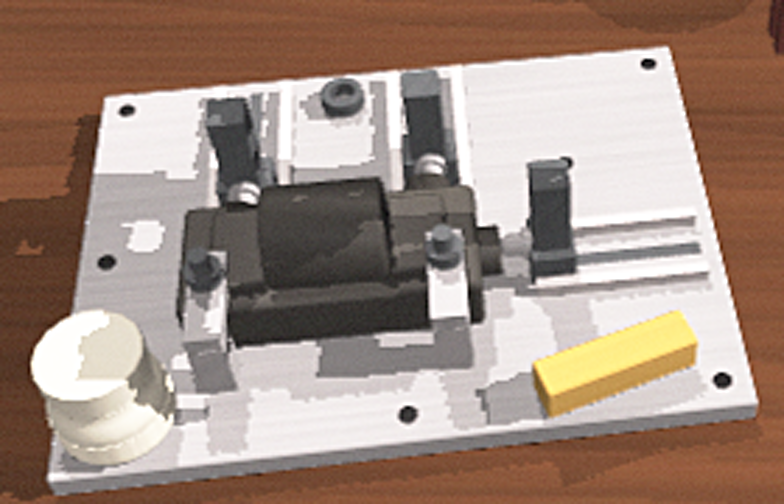

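The view shows all three noses on their bosses, with C's at about (505,247) in the crop. The tub, collar and offcut haven't moved and the arm is clear, so I'm handing in.

```bash
python3 -c "
from h import *
print(ticket.close_job())"
```

```text
the job is handed in; nothing more can be done
None
```

The job is handed in, and its result was not reported: stops A, B and then C were each pushed until the nose bore on its boss at an estimated 4–5 N (worked out from wrist force and travel), the tub, collar and offcut stayed where they were, and the arm is clear of everything.

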